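# Index the welding turntable to its next station and lock it

## Task

Bring the next ring on this hand-turned index table into place: push the table round anticlockwise by one of its hand posts until the spring pawl drops behind the next tooth, draw it back until that tooth bears firmly on the pawl, then slide the lock bolt fully home into the table's slot. Use gentle hand force: do not ram the pawl or drive the bolt against the rim, do not go on towards a further tooth, and leave the loose things on the bench where they are.

Things in the scene. Friction and masses are not known exactly. Their poses are not given: they have to be found in the camera images.
- index_base: Grey round cast base of the index table, 304 mm across, fixed. Origin on the turning axis at bench level; base angles count anticlockwise from its x axis. On it lies a dark setting ring (top 18 mm high) that carries pawl and lock bolt; it is clamped anew for each job, up to 0.1 rad either way, so the angle at which the table seats is not known beforehand and must be found by feel.
- index_table (a joint): Turn of the table on the base, rad, growing anticlockwise from above. Toothed wheel 244 mm across below (18-30 mm high), six teeth 60 degrees apart; slotted plate 212 mm across above it (top 48 mm), with 48 mm rings 18 mm tall and three hand posts. Starts part way (0.17 to 0.6); the next seat is at 1.05 +- 0.1. Bearing drag about 3 N at a post; it stays where left. The pawl bars turning back.
- pawl (a joint): Sprung pawl on the left of the setting ring, 50 mm long. About 0.19 rad while it rides on the wheel's rim, 0 to 0.03 when dropped behind a tooth, which then stops the table from turning back. The table can be turned on freely past it. The seat is firm when the tooth presses on it with 7 N or more (about 13 N pull at a post, drag included); over 30 N (41 N at a post) would bruise it.
- lock_bolt (a joint): Travel of the lock bolt, m: 0 withdrawn, 0.020 fully home. A 13 mm steel key that slides level and straight towards the table's axis, with about 2.5 N drag, into a 16 mm slot of the plate's rim; it only enters when the tooth is seated on the pawl (within about 2 mm). Over 30 N against the rim would bruise it.
- post_front (a point): Centre of the black upright hand post at the robot's side: round grip 20 mm across, from 63 to 108 mm above the bench, this point at 85 mm; 92 mm from the turning axis, at base angle 150 degrees when index_table reads 0. Nothing else within 45 mm of it is taller than 72 mm.
- post_right (a point): A like post, 120 degrees further anticlockwise (base angle 270 degrees at reading 0).
- post_left (a point): A like post at base angle 30 degrees at reading 0, on the far side.
- bolt_knob (a point): Centre of the lock bolt's black upright knob: 19 mm across, from 60 to 85 mm above the bench, this point at 73 mm, 187 mm from the turning axis when withdrawn. Push it straight towards the axis. The guide block (62 mm high) stands 23 mm before it when withdrawn, 3 mm when home; both sides are free.
- loose_ring: Spare spacer ring lying on the bench, 48 mm across, 18 mm high; origin at its underside. Bystander.
- loose_bolt: Hex bolt standing on its head, 22 mm across, 48 mm high; origin at its underside. Bystander.
- spanner: Steel combination spanner, 218 mm long, lying flat left of the table; origin at its middle. Bystander.
- paint_pen: White paint marker with yellow cap, 120 mm long, lying flat; origin at its middle. Bystander.
- weld_magnet: Flat welding magnet, 82 mm, 15 mm high, right of the table; origin at its underside. Bystander.
- cone_part: Turned pin with a cone tip, 60 mm long, 30 mm across, lying behind the table; origin at its underside. Bystander.

How it is judged:
By the outcome, as a careful person would: the job done as asked, in the order asked, and still so for the second after the job is handed in, with the robot touching nothing.
It also fails if it takes over 51 s, if anything falls off the work surface, if the arm or the gripper's body presses on something with over 40 N, if the wrist force passes 120 N, or if a joint passes its speed limit or range.

## Robot

A 6-joint arm with a two-finger parallel gripper is mounted at the origin on a cart in front of the work surface, level with it; the furniture and walls round the work are solid. World frame = base frame: x ahead of the robot, y to its left, z up, the work surface at z = 0. Lengths are in m, angles in rad, forces in N, time in s.
With the tool pointing down it reaches from about 0.275 to 1 m from the base axis. Payload 8.4 kg.
Tool frame: the origin (TCP) lies at the very end of the fingers, on their centre line; the grasp point (between the pads) lies 19 mm behind it (ctrl.pinch_z is the distance from the TCP to the grasp point, in m); z points along the fingers, x is the direction in which the jaws open and shut, and the axes are right-handed (so a half turn about z gives the same grasp; the last joint's range is limited). The gripper opens to 85 mm and grips with 20 to 120 N. Pads are 22 mm wide; open, the fingers measure 114 mm over their backs; the gripper's body (76 mm by 85 mm) begins 54 mm behind the grasp point. The pads swing forward as they close: fully open they stand 13 mm farther back than shut.
Start: joints at [-1.281, 0.353, 1.633, -0, 1.155, -0.002], TCP at [0.18, -0.599, 0.231] pointing down, gripper open.
Joint ranges: [-2.63, 2.63], [-0.92, 2.1], [0.06, 2.66], [-1.3, 4.44], [0, 2.69], [-3.02, 3.02]. Speed limits (rad/s): [2.22, 2.22, 2.79, 3.14, 3.14, 3.14].

## Interface

Orientations are given as a unit quaternion [w, x, y, z].
In Python, from cell import ctrl gives the robot as it stands.
- The arm moves only by the tool drive_tool, never from a script. Its argument "deltas" is a list of rows, each a list of 2 entries, a list of its own where there are three numbers: the shift along the tool's x, y, z each as a share of 0.25 m, from -1 to 1, then the turn, a rotation vector about the tool's x, y, z each as a share of 120 degrees, from -1 to 1. In form: [[[x, y, z], [wx, wy, wz]], ...]. A call has 1 to 8 rows; each row shifts and turns the commanded pose from where the row before left it, along the tool's axes as they then stand; what a row does not reach is not made up. A row lasts 1/8 s, in which the tool goes at most 62.5 mm and 10.7 degrees, less where a joint would pass 70% of its speed; a pose out of reach is approached as far as the arm can. A call with a number of a shift or a turn outside -1 to 1 is refused whole. A call with a gripper value outside its range is refused whole. "jaw" is the opening, from 0 (shut) to 1 (fully open), set as the call begins (left out, the last holds). The fingers move at their own pace and stop on an object; the grip force is fixed at half the most. Time passes only in rows, so rows that do not move let the fingers close. It gives the time, the measured TCP pose, the force and the opening at its end, in the units of the state.
- ctrl.get_obs(): the state, without advancing time (a new reading comes with each control period).
- ctrl.camera(name): name is "scene" or "side" or "wrist"; returns a dict with "color" (400x640x3 uint8, red, green, blue), "intrinsics" (3x3 intrinsics, pixels), "rvec" (rotation vector, rad) and "tvec" (3), from world to camera coordinates, as OpenCV has them; the wrist camera has in their place "hand_eye" (4x4, takes a point from camera to tool coordinates, whose origin is the TCP and whose axes are the tool frame's). Camera axes: x right, y down, z forward; pixel columns grow to the right and rows downward; lengths in m; the calibration is good to about 2 mm. A picture is of the moment at which its call begins: read the wrist's pose just before it. There is no depth.
- ctrl.finish_job(): hands the job in, once; it reports no verdict.
The state is a dict: "time_s": time; "qpos": joint angles; "joint_velocities": joint speeds; "joint_efforts": joint torques, N m; "position": TCP position; "eef_rot": TCP orientation; "ft_force": force on the tool from outside, world axes, zero at the start; "ft_torque": the same for the moment, N m; "gripper_width": finger opening in m.
Only numpy, scipy, OpenCV 4.12 (cv2) and the standard library are available. Lean on these libraries where they do the work, as an engineer would, in place of code of your own. Each camera call takes 0.05 s, during which the arm holds its last target. There are 200 camera calls.

## Working session

There is one attempt and no reset: what is moved stays moved. The work goes in short steps, Python scripts to look and compute and a tool call to move; the robot and the scene stay as the last step left them, time stands still between calls to the robot, and variables do not carry over. Pictures are saved under pics/ and viewed, about 8 in all and at most 12, crops included, and the job is handed in when it is done.

Besides the shell and the picture viewer there is one more tool, called after ">>>" as name(argument=value, ...) on one line, values as JSON. drive_tool: Moves the arm, as the interface text tells. Shift numbers are shares of 0.25 m and turn numbers shares of 120 degrees, none past 1 either way. Its arguments: {"type":"object","properties":{"deltas":{"type":"array"},"jaw":{"type":"number"}},"required":["deltas"]}

```bash
mkdir -p pics
python3 - <<'E'
from cell import ctrl
import cv2,pickle
o=ctrl.get_obs();print(o)
d={}
for n in("scene","side"):
    c=ctrl.camera(n);d[n]=c;cv2.imwrite(f"pics/{n}0.png",c["color"][:,:,::-1])
    print(n,c["intrinsics"],c["rvec"],c["tvec"])
pickle.dump(d,open("c0.pkl","wb"))
E
ls
```

```text
{'time_s': 0.0, 'qpos': array([-1.28139913e+00,  3.53640849e-01,  1.63413367e+00,  5.89149864e-06,
        1.15520249e+00, -2.39253557e-03]), 'joint_velocities': array([-0.00070317,  0.00149372, -0.00258428,  0.00162345, -0.00113488,
        0.0001637 ]), 'joint_efforts': array([-7.11255616e-04, -6.05257130e+01, -3.42072630e+01, -1.22819424e-04,
        9.23430955e-03, -2.06730931e-05]), 'position': array([ 0.17966204, -0.59812324,  0.23056644]), 'eef_rot': array([-4.16575449e-04,  8.02391383e-01, -5.96797779e-01, -5.52795540e-04]), 'ft_force': array([-0.44849407,  0.82009936,  0.8910303 ]), 'ft_torque': array([-0.00336129,  0.0191849 , -0.03649169]), 'gripper_width': 0.08511922808237829}
scene [[417.88521122   0.         315.42989925]
 [  0.         417.88521122 202.39944789]
 [  0.           0.           1.        ]] [ 0.92339527 -2.34844747  1.19575908] [0.4157234  0.28132138 0.92633194]
side [[425.30042121   0.         317.88667069]
 [  0.         425.30042121 197.16941454]
 [  0.           0.           1.        ]] [ 0.33714709 -2.63559314  1.38915112] [0.53896643 0.1202749  1.05572603]
c0.pkl
pics
```

View pics/scene0.png

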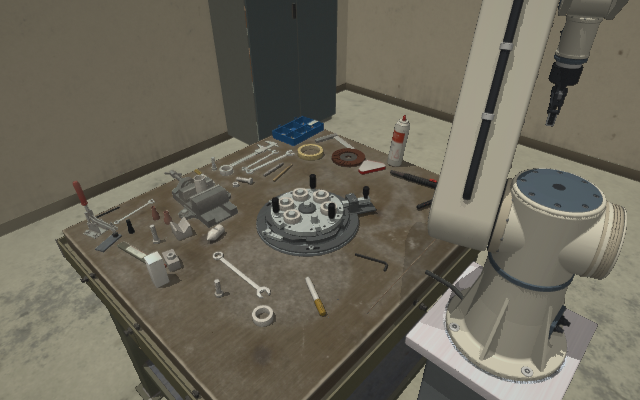

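View pics/side0.png

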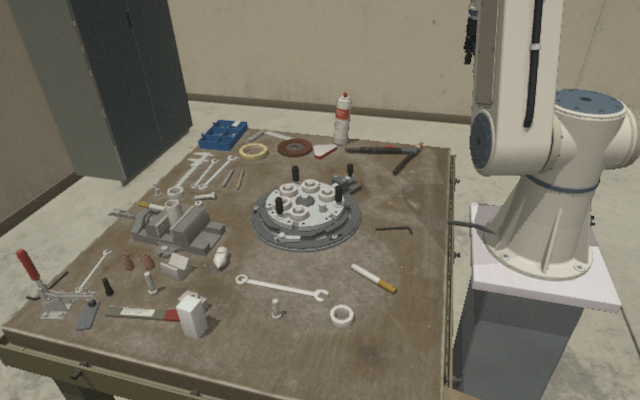

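The scene view shows three black posts near (275,204), (312,182) and (332,211), with the knob near (366,192). In the side view the posts are near (279,205), (295,174) and (339,193), with the knob near (350,170). Next I triangulate them.

```bash
cat > h.py <<'E'
import numpy as np,cv2
def P(c):
    R=cv2.Rodrigues(c["rvec"])[0];return c["intrinsics"]@np.c_[R,c["tvec"]]
def tri(c1,p1,c2,p2):
    X=cv2.triangulatePoints(P(c1),P(c2),np.float64(p1),np.float64(p2));return (X[:3]/X[3]).ravel()
def ray(c,p,z):
    R=cv2.Rodrigues(c["rvec"])[0];o=-R.T@np.ravel(c["tvec"]);d=R.T@np.linalg.inv(c["intrinsics"])@[p[0],p[1],1]
    return o+d*(z-o[2])/d[2]
E
python3 - <<'E'
import pickle,cv2,numpy as np
from h import *
d=pickle.load(open("c0.pkl","rb"))
B={}
for n,(x0,y0,x1,y1) in {"scene":(255,165,385,260),"side":(245,155,375,250)}.items():
    im=d[n]["color"];m=(im.max(2)<45).astype(np.uint8)
    k,l,s,c=cv2.connectedComponentsWithStats(m)
    for i in range(1,k):
        if s[i,4]>25 and x0<c[i][0]<x1 and y0<c[i][1]<y1: print(n,s[i],c[i].round(1)); 
    cr=im[y0:y1,x0:x1,::-1];cv2.imwrite(f"pics/{n}crop.png",cv2.resize(cr,None,fx=5,fy=5,interpolation=2))
E
cd pics; python3 -c "
import cv2,numpy as np
a=cv2.imread('scenecrop.png');b=cv2.imread('sidecrop.png');c=np.vstack([a,b]);print(a.shape,b.shape);cv2.imwrite('crops.png',cv2.resize(c,None,fx=.63,fy=.63))"
```

```text
scene [310 174   6  15  82] [312.5 180.9]
scene [363 186   6  13  60] [365.5 191.4]
scene [272 197   7  16  87] [275.  204.7]
scene [328 203   7  16  93] [331.2 210.3]
scene [357 210  18   5  41] [366.4 212.6]
scene [323 224  24  17  47] [334.6 233. ]
scene [293 239  15   4  36] [300.2 240.3]
scene [355 254  31  11  38] [370.4 258.7]
side [348 166   5  10  32] [350.1 170.1]
side [293 169   6  12  36] [295.4 174.6]
side [336 189   6  13  64] [338.5 195.2]
side [276 201   7  13  53] [279.3 206.9]
(475, 650, 3) (475, 650, 3)
```

View pics/crops.png

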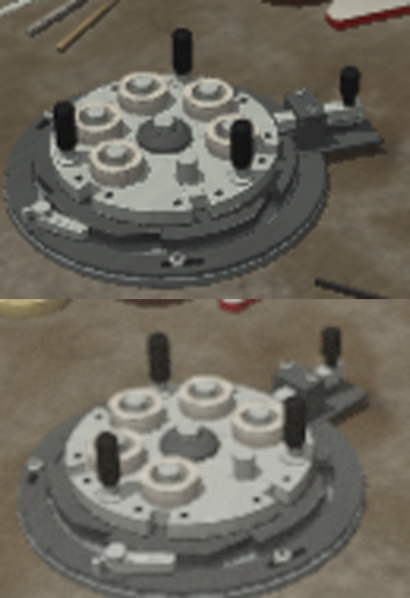

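The crops show the three posts clear of other items, the pawl at the near-left of the setting ring, and the bolt knob at the right, standing clear of its guide block.

Run:
```python
import pickle
from h import *
d=pickle.load(open("c0.pkl","rb"));S,T=d["scene"],d["side"]
pts={"A":((275.3,204.7),(279.4,206)),"B":((312.6,181.4),(295.6,174)),"C":((331.4,210.4),(338.8,194.8)),"knob":((365.7,191.8),(350.2,170.5))}
g={}
for k,(a,b) in pts.items():
    z=.073 if k=="knob" else .085
    r1,r2=ray(S,a,z),ray(T,b,z);g[k]=(r1+r2)[:2]/2
    print(k,tri(S,a,T,b).round(4),r1.round(4),r2.round(4))
A,B,C=g["A"],g["B"],g["C"]
c=(A+B+C)/3
print("centre",c,[np.linalg.norm(p-c) for p in(A,B,C)])
for k in g: v=g[k]-c;print(k,np.degrees(np.arctan2(v[1],v[0])).round(1),np.linalg.norm(v).round(4))
```

```text
A [0.6303 0.1    0.086 ] [0.6321 0.0984 0.085 ] [0.6304 0.0996 0.085 ]
B [ 0.6387 -0.0604  0.084 ] [ 0.6376 -0.0593  0.085 ] [ 0.6381 -0.0587  0.085 ]
C [0.4968 0.0136 0.0849] [0.4979 0.0123 0.085 ] [0.496  0.0156 0.085 ]
knob [ 0.4983 -0.1431  0.0673] [ 0.4942 -0.1374  0.073 ] [ 0.496  -0.1325  0.073 ]
centre [0.5886854  0.01796187] [np.float64(0.09151683317506332), np.float64(0.09132156973989036), np.float64(0.09180837410969755)]
A 62.3 0.0915
B -57.4 0.0913
C -177.5 0.0918
knob -121.5 0.1792
```

```bash
cat >> h.py <<'E'
from scipy.spatial.transform import Rotation as Ro
def yawR(y): # tool down, tool x at world yaw y (deg)
    y=np.radians(y);c,s=np.cos(y),np.sin(y);return np.array([[c,s,0],[s,-c,0],[0,0,-1.]])
def pose(o): return np.array(o["position"]),Ro.from_quat(np.roll(o["eef_rot"],-1)).as_matrix()
def plan(p,R,way,dec=3):
    """way: list of (xyz, yaw, nrows); prints rows in tool shares"""
    rows=[]
    for t,y,n in way:
        t=np.array(t);p0,R0=p.copy(),R.copy();rv=Ro.from_matrix(R0.T@yawR(y)).as_rotvec()
        for i in range(1,n+1):
            pn=p0+(t-p0)*i/n;Rn=R0@Ro.from_rotvec(rv*i/n).as_matrix()
            s=(R.T@(pn-p)/.25).round(dec);w=(Ro.from_matrix(R.T@Rn).as_rotvec()/np.radians(120)).round(dec)
            rows.append([s.tolist(),w.tolist()])
            p=p+R@s*.25;R=R@Ro.from_rotvec(w*np.radians(120)).as_matrix()
    print(str(rows).replace(" ","").replace("-0.0,","0,").replace("-0.0]","0]"));return p,R
E
python3 - <<'E'
from h import *
from cell import ctrl
o=ctrl.get_obs();w=ctrl.camera("wrist");print(w["hand_eye"].round(3),w["intrinsics"][0])
p,R=pose(o);print(p,R.round(3))
plan(p,R,[((.46,-.05,.27),-88,14)])
E
```

```text
[[ 1.     0.     0.    -0.   ]
 [-0.     0.964  0.265 -0.068]
 [-0.    -0.265  0.964 -0.143]
 [ 0.     0.     0.     1.   ]] [305.05486991   0.         316.97052259]
[ 0.1796733  -0.59815549  0.23064626] [[ 0.288 -0.958 -0.   ]
 [-0.958 -0.288  0.001]
 [-0.001 -0.    -1.   ]]
[[[-0.127,-0.122,-0.011],[0.0,0.0,0.009]],[[-0.129,-0.119,-0.011],[0.0,0.0,0.009]],[[-0.132,-0.117,-0.011],[0.0,0.0,0.008]],[[-0.133,-0.115,-0.011],[0.0,0.0,0.009]],[[-0.136,-0.112,-0.011],[0.0,0.0,0.009]],[[-0.137,-0.109,-0.011],[0.0,0.0,0.009]],[[-0.14,-0.107,-0.012],[0.0,0.0,0.008]],[[-0.141,-0.105,-0.011],[0.0,0.0,0.009]],[[-0.144,-0.102,-0.011],[0.0,0.0,0.009]],[[-0.145,-0.099,-0.011],[0.0,0.0,0.009]],[[-0.147,-0.096,-0.011],[0.0,0.0,0.008]],[[-0.149,-0.094,-0.011],[0.0,0.001,0.009]],[[-0.15,-0.092,-0.011],[0.0,0,0.009]],[[-0.152,-0.088,-0.012],[0.0,0,0.009]]]
```

>>> drive_tool(deltas=[[[-0.14,-0.13,-0.01],[0,0,0.009]],[[-0.142,-0.128,-0.01],[0,0,0.009]],[[-0.145,-0.126,-0.01],[0,0,0.009]],[[-0.147,-0.124,-0.01],[0,0,0.009]],[[-0.15,-0.12,-0.01],[0,0,0.009]],[[-0.15,-0.117,-0.01],[0,0,0.009]],[[-0.153,-0.115,-0.01],[0,0,0.009]],[[-0.154,-0.113,-0.01],[0,0,0.009]]], jaw=0.4)

```text
time_s: 1.15
position: [0.3513, -0.2546, 0.2514]
eef_rot: [-0.0, 0.755, -0.656, 0.0]
ft_force: [0.1, -0.4, 0.6]
gripper_width: 0.0342
```

>>> drive_tool(deltas=[[[-0.157,-0.11,-0.01],[0,0,0.009]],[[-0.158,-0.107,-0.01],[0,0,0.009]],[[-0.16,-0.105,-0.01],[0,0,0.009]],[[-0.16,-0.102,-0.01],[0,0,0.009]],[[-0.16,-0.1,-0.01],[0,0,0.009]],[[-0.14,-0.08,-0.01],[0,0,0.009]],[[0,0,0],[0,0,0]]])

```text
time_s: 2.02
position: [0.4799, -0.0069, 0.2662]
eef_rot: [-0.0, 0.718, -0.696, -0.0]
ft_force: [-0.3, -0.7, -0.3]
gripper_width: 0.0341
```

Run:
```python
from h import *
from cell import ctrl
import pickle
o=ctrl.get_obs();w=ctrl.camera("wrist");pickle.dump((o,w),open("w1.pkl","wb"))
print(o["position"],o["gripper_width"],o["time_s"],o["qpos"],o["ft_force"])
cv2.imwrite("pics/w1.png",w["color"][:,:,::-1])
```

```text
[ 0.47990633 -0.00693679  0.2662459 ] 0.034123665467149164 2.025 [-1.78732595e-02  8.81414804e-02  1.89327039e+00  4.49892292e-04
  1.15993134e+00  1.52189074e+00] [-0.31880285 -0.72749311 -0.303214  ]
```

View pics/w1.png

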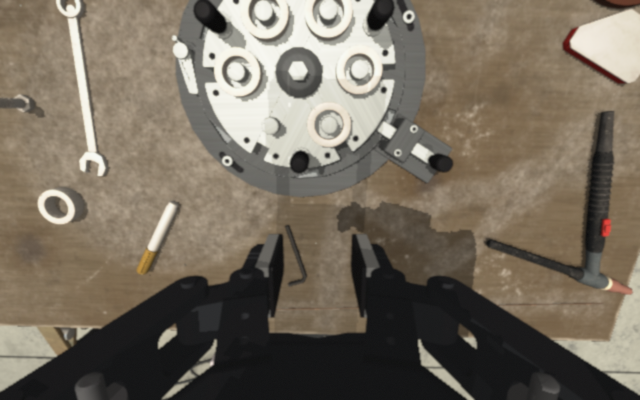

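The wrist view shows post_front at about (299,158), the hub at (299,71), the knob at (441,161) with the bolt pointing up-left to the plate rim, and the pawl at (187,65). I crop in to find the slots.

Run:
```python
from h import *
import pickle
o,w=pickle.load(open("w1.pkl","rb"))
im=w["color"][0:200,165:465,::-1];cv2.imwrite("pics/w1c.png",cv2.resize(im,None,fx=2.66,fy=2.66,interpolation=cv2.INTER_CUBIC))
```

```text
(no output)
```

View pics/w1c.png

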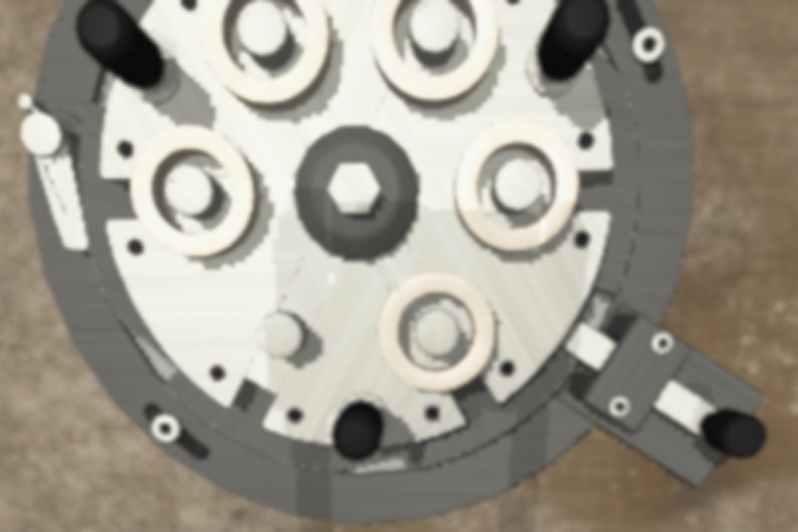

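The crop shows slots at about (250,393), (478,393) and (592,191), with the bolt tip at about (585,345). The slot at (478,393) has to turn round to the bolt.

Run:
```python
from h import *
import pickle
o,w=pickle.load(open("w1.pkl","rb"))
p,R=pose(o);T=np.eye(4);T[:3,:3]=R;T[:3,3]=p;M=T@w["hand_eye"];K=w["intrinsics"]
def r(u,z):
    d=M[:3,:3]@np.linalg.inv(K)@[u[0],u[1],1];return M[:3,3]+d*(z-M[2,3])/d[2]
c=np.array([.5887,.018])
for n,u,z in [("s250",(250,393),.048),("s478",(478,393),.048),("s592",(592,191),.048),("s118",(118,200),.048),("dotL",(295,415),.048),("dotR",(432,412),.048),("boltmid",(590,347),.048),("boltrear",(683,402),.048),("knobtop",(744,436),.085),("knobbot",(710,428),.06),("C top",(358,447),.108),("C low",(362,412),.063),("hub",(355,190),.06)]:
    q=r((u[0]/2.66+165,u[1]/2.66),z)[:2];v=q-c;print(n,q.round(4),np.degrees(np.arctan2(v[1],v[0])).round(1)%360,np.linalg.norm(v).round(4))
```

```text
s250 [0.507  0.0629] 151.2 0.0932
s478 [ 0.5101 -0.0378] 215.4 0.0964
s592 [ 0.5946 -0.0804] 273.4 0.0986
s118 [0.585  0.1162] 92.2 0.0982
dotL [0.4979 0.0431] 164.6 0.0942
dotR [ 0.5011 -0.0178] 202.2 0.0946
boltmid [ 0.5314 -0.0854] 241.0 0.1182
boltrear [ 0.5089 -0.1287] 241.5 0.167
knobtop [ 0.5001 -0.1421] 241.1 0.183
knobbot [ 0.4995 -0.1376] 240.2 0.1794
C top [0.4949 0.0117] 183.9 0.094
C low [0.5021 0.0126] 183.6 0.0868
hub [0.5905 0.017 ] 331.2 0.002
```

Run:
```python
from h import *
from cell import ctrl
p,R=pose(ctrl.get_obs())
plan(p,R,[((.497,.0128,.20),-87,2),((.497,.0128,.08),-87,5)])
```

```text
[[[-0.041,-0.037,0.132],[0.0,0,-0.005]],[[-0.04,-0.038,0.132],[0.0,0,-0.005]],[[0,0,0.096],[0.0,0,0]],[[0,0,0.096],[0.0,0,0]],[[0,0,0.096],[0.0,0,0]],[[0,0,0.096],[0.0,0,0]],[[0,0,0.096],[0.0,0,0]]]
```

>>> drive_tool(deltas=[[[-0.041,-0.037,0.132],[0,0,-0.005]],[[-0.04,-0.038,0.132],[0,0,-0.005]],[[0,0,0.096],[0,0,0]],[[0,0,0.096],[0,0,0]],[[0,0,0.096],[0,0,0]],[[0,0,0.096],[0,0,0]],[[0,0,0.096],[0,0,0]],[[0,0,0],[0,0,0]]])

```text
time_s: 3.08
position: [0.4952, 0.0108, 0.079]
eef_rot: [0.001, 0.724, -0.69, -0.001]
ft_force: [-0.2, 0.3, -0.8]
gripper_width: 0.0338
```

Run:
```python
from h import *
from cell import ctrl
import pickle
o=ctrl.get_obs();print(o["position"],o["ft_force"],o["gripper_width"])
p,R=pose(o);c=np.array([.5892,.0176])
# turn tool along arc: angle a of tcp about centre; start lead 0
def at(a): return (*(c+.092*np.array([np.cos(np.radians(a)),np.sin(np.radians(a))])),.08)
plan(p,R,[(at(183+3*i),-87+3*i,1) for i in range(1,9)])
```

```text
[0.49519629 0.0108291  0.0789568 ] [-0.15716848  0.26669624 -0.83142729] 0.03378894381661879
[[[0.012,-0.009,-0.004],[0.002,0.0,-0.027]],[[0.019,-0.001,0],[0,0,-0.025]],[[0.019,0,0],[0,0,-0.025]],[[0.02,-0.001,0],[0,0,-0.025]],[[0.019,0,0],[0,0,-0.025]],[[0.019,-0.001,0],[0,0,-0.025]],[[0.019,0,0],[0,0,-0.025]],[[0.02,-0.001,0],[0,0,-0.025]]]
```

>>> drive_tool(deltas=[[[0.012,-0.008,0],[0,0,-0.026]],[[0.019,-0.001,0],[0,0,-0.025]],[[0.019,-0.001,0],[0,0,-0.025]],[[0.019,-0.001,0],[0,0,-0.025]],[[0.019,0,0],[0,0,-0.025]],[[0.019,-0.001,0],[0,0,-0.025]],[[0.019,0,0],[0,0,-0.025]],[[0.019,-0.001,0],[0,0,-0.025]]])

```text
time_s: 4.08
position: [0.5085, -0.0227, 0.0813]
eef_rot: [-0.0, 0.852, -0.523, -0.0]
ft_force: [-2.1, 5.6, 0.6]
gripper_width: 0.0342
```

Run:
```python
from h import *
from cell import ctrl
o=ctrl.get_obs();print(o["position"],o["ft_force"],o["gripper_width"])
p,R=pose(o);c=np.array([.5892,.0176]);v=p[:2]-c;a=np.degrees(np.arctan2(v[1],v[0]));print(a%360,np.linalg.norm(v),np.degrees(np.arctan2(R[1,0],R[0,0])))
w=ctrl.camera("wrist")["color"]; cv2.imwrite("pics/w2.png",w[:,:,::-1])
```

```text
[ 0.50854003 -0.02273252  0.08127417] [-2.06491528  5.61611072  0.58927958] 0.03421892196172564
206.5664906351953 0.09018172342094347 -63.034857785675214
```

View pics/w2.png

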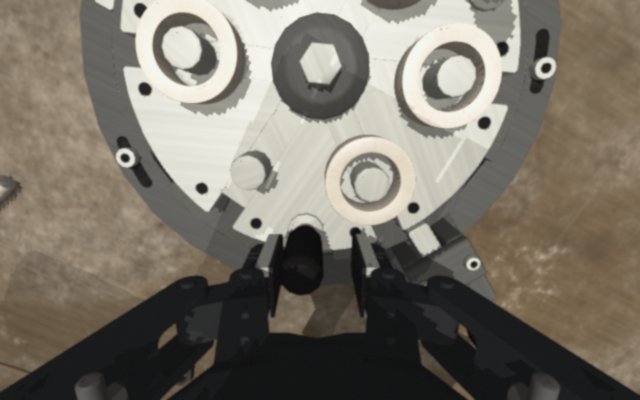

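The post bears on the left pad at (303,255), and the table has turned about 19° so far. I carry on gently, about 12° more.

>>> drive_tool(deltas=[[[0.019,-0.001,0],[0,0,-0.025]],[[0.019,-0.001,0],[0,0,-0.025]],[[0.019,-0.001,0],[0,0,-0.025]],[[0.019,-0.001,0],[0,0,-0.025]],[[0,0,0],[0,0,0]]])

```text
time_s: 4.75
position: [0.5198, -0.0389, 0.0811]
eef_rot: [-0.0, 0.902, -0.432, 0.0]
ft_force: [0.6, -0.0, -0.1]
gripper_width: 0.0342
```

```bash
cat > st.py <<'E'
from h import *
from cell import ctrl
o=ctrl.get_obs();p,R=pose(o);c=np.array([.5892,.0176]);v=p[:2]-c;a=np.degrees(np.arctan2(v[1],v[0]))
f=R.T@o["ft_force"]
print("t",o["time_s"],"p",p.round(4),"Ftool",f.round(1),"ang",a%360,"r",np.linalg.norm(v).round(4),"yaw",np.degrees(np.arctan2(R[1,0],R[0,0])).round(1),"w",o["gripper_width"].round(4))
E
python3 - <<'E'
from st import *
ctrl_=ctrl.camera("side");cv2.imwrite("pics/s3.png",cv2.resize(ctrl_["color"][150:260,235:395,::-1],None,fx=5,fy=5,interpolation=2))
E
```

```text
Traceback (most recent call last):
  File "st.py", line 5, in <module>
    print("t",o["time_s"],"p",p.round(4),"Ftool",f.round(1),"ang",a%360,"r",np.linalg.norm(v).round(4),"yaw",np.degrees(np.arctan2(R[1,0],R[0,0])).round(1),"w",o["gripper_width"].round(4))
                                                                                                                                                                ^^^^^^^^^^^^^^^^^^^^^^^^
AttributeError: 'float' object has no attribute 'round'
```

```bash
sed -i 's/o\["gripper_width"\].round(4)/o["gripper_width"]/' st.py
python3 - <<'E'
from st import *
c_=ctrl.camera("side");cv2.imwrite("pics/s3.png",cv2.resize(c_["color"][150:260,235:395,::-1],None,fx=5,fy=5,interpolation=2))
E
```

```text
t 4.75 p [ 0.5198 -0.0389  0.0811] Ftool [ 0.4 -0.5  0.1] ang 219.14315661624778 r 0.0895 yaw -51.2 w 0.03416665555318552
```

View pics/s3.png

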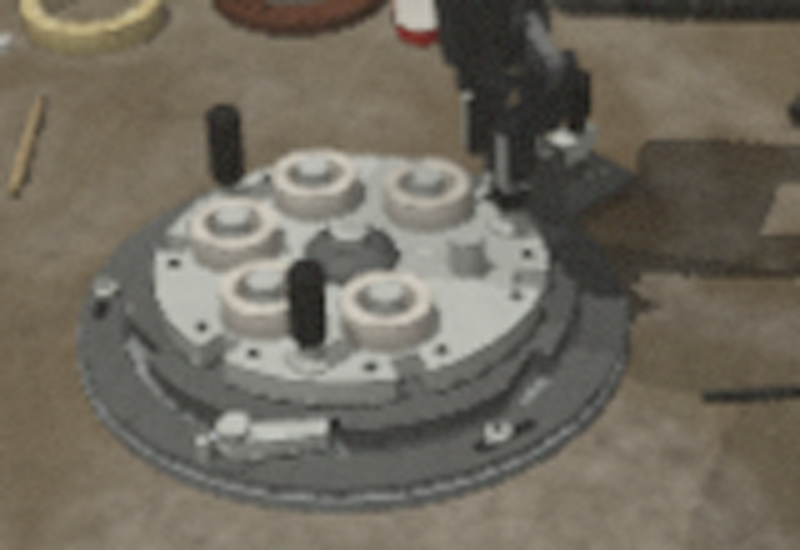

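The side view shows the pawl tip at about (330,430), with a tooth edge just past it at about (350,425). The tooth has cleared the pawl, so I draw back gradually and watch the force.

>>> drive_tool(deltas=[[[-0.01,-0.001,0],[0,0,0.013]],[[-0.01,-0.001,0],[0,0,0.013]],[[-0.01,-0.001,0],[0,0,0.013]],[[-0.01,-0.001,0],[0,0,0.013]],[[-0.01,-0.001,0],[0,0,0.013]],[[-0.006,0,0],[0,0,0.008]],[[-0.004,0,0],[0,0,0.005]],[[0,0,0],[0,0,0]]])

```text
time_s: 5.8
position: [0.5123, -0.0253, 0.0803]
eef_rot: [-0.0, 0.864, -0.503, 0.0]
ft_force: [1.5, -1.8, -0.7]
gripper_width: 0.0343
```

```bash
python3 st.py
```

```text
t 5.8 p [ 0.5123 -0.0253  0.0803] Ftool [ 2.3 -0.4  0.7] ang 209.17631582107424 r 0.0881 yaw -60.4 w 0.03429444190505855
```

>>> drive_tool(deltas=[[[-0.004,0,0],[0,0,0.005]],[[-0.004,0,0],[0,0,0.005]],[[0,0,0],[0,0,0]]])

```text
time_s: 6.18
position: [0.5111, -0.0234, 0.0803]
eef_rot: [-0.0, 0.859, -0.512, -0.0]
ft_force: [1.6, -1.5, -1.5]
gripper_width: 0.0338
```

>>> drive_tool(deltas=[[[-0.004,0,0],[0,0,0.005]],[[-0.004,0,0],[0,0,0.005]],[[0,0,0],[0,0,0]]])

```text
time_s: 6.55
position: [0.5103, -0.0218, 0.0803]
eef_rot: [-0.0, 0.853, -0.521, 0.0]
ft_force: [2.9, -1.9, -1.8]
gripper_width: 0.0341
```

```bash
python3 st.py
```

```text
t 6.55 p [ 0.5103 -0.0218  0.0803] Ftool [ 3.  -1.7  1.8] ang 206.53364694632643 r 0.0881 yaw -62.8 w 0.03414911456557233
```

>>> drive_tool(deltas=[[[-0.004,0,0],[0,0,0.005]],[[0,0,0],[0,0,0]]])

```text
time_s: 6.8
position: [0.5104, -0.0215, 0.0803]
eef_rot: [0.0, 0.851, -0.526, 0.001]
ft_force: [5.8, -7.1, -4.9]
gripper_width: 0.034
```

>>> drive_tool(deltas=[[[-0.004,0,0],[0,0,0.005]],[[0,0,0],[0,0,0]]])

```text
time_s: 7.05
position: [0.5106, -0.0213, 0.0804]
eef_rot: [0.0, 0.848, -0.53, 0.002]
ft_force: [7.3, -12.2, -7.3]
gripper_width: 0.0342
```

>>> drive_tool(deltas=[[[-0.004,0,0],[0,0,0.005]],[[0,0,0],[0,0,0]]])

```text
time_s: 7.3
position: [0.5107, -0.0212, 0.0804]
eef_rot: [0.0, 0.845, -0.534, 0.002]
ft_force: [9.0, -17.4, -9.3]
gripper_width: 0.0344
```

```bash
python3 st.py
```

```text
t 7.3 p [ 0.5107 -0.0212  0.0804] Ftool [19.5 -0.7  9.4] ang 206.28422901549456 r 0.0876 yaw -64.6 w 0.03438934948963469
```

The seat is found: the resisting force reached 19.5 N with the table stopped. I press a touch more, then release to mid-gap and lift.

>>> drive_tool(deltas=[[[-0.004,0,0],[0,0,0]],[[0,0,0],[0,0,0]],[[0,0,0],[0,0,0]]])

```text
time_s: 7.68
position: [0.5106, -0.021, 0.0804]
eef_rot: [0.001, 0.846, -0.534, 0.003]
ft_force: [10.0, -22.8, -10.4]
gripper_width: 0.034
```

>>> drive_tool(deltas=[[[0.01,0,0],[0,0,0]],[[0.01,0,0],[0,0,0]],[[0.012,0,0],[0,0,0]],[[0.012,0,0],[0,0,0]],[[0,0,0],[0,0,0]]])

```text
time_s: 8.3
position: [0.5131, -0.0282, 0.0803]
eef_rot: [0.0, 0.845, -0.535, -0.0]
ft_force: [-0.3, -0.0, -0.5]
gripper_width: 0.0343
```

```bash
python3 st.py
```

```text
t 8.3 p [ 0.5131 -0.0282  0.0803] Ftool [-0.1  0.3  0.5] ang 211.0216585890694 r 0.0888 yaw -64.7 w 0.03425517263100238
```

Run:
```python
from st import *
plan(p,R,[((*p[:2],.18),-64.7,3),((.505,-.115,.23),-119,8)])
```

```text
t 8.3 p [ 0.5131 -0.0282  0.0803] Ftool [-0.1  0.3  0.5] ang 211.0216585890694 r 0.0888 yaw -64.7 w 0.03425517263100238
[[[0,0.0,-0.133],[0.0,0.0,0.0]],[[0,0.0,-0.133],[0.0,0.0,0.0]],[[0,0.0,-0.133],[0.0,0.0,0.0]],[[0.037,0.022,-0.025],[0.0,0.0,0.057]],[[0.04,0.018,-0.025],[0.0,0.0,0.056]],[[0.042,0.013,-0.025],[0.0,0.0,0.057]],[[0.043,0.007,-0.025],[0.0,0.0,0.056]],[[0.043,0.003,-0.025],[0.0,0.0,0.057]],[[0.044,-0.002,-0.025],[0.0,0.0,0.057]],[[0.043,-0.008,-0.025],[0.0,0.0,0.056]],[[0.042,-0.013,-0.025],[0.0,0.0,0.057]]]
```

>>> drive_tool(deltas=[[[0,0,-0.13],[0,0,0]],[[0,0,-0.13],[0,0,0]],[[0,0,-0.13],[0,0,0]],[[0.037,0.022,-0.025],[0,0,0.057]],[[0.04,0.018,-0.025],[0,0,0.057]],[[0.042,0.013,-0.025],[0,0,0.057]],[[0.043,0.007,-0.025],[0,0,0.057]]])

```text
time_s: 9.18
position: [0.5089, -0.0717, 0.203]
eef_rot: [-0.0, -0.693, 0.721, 0.0]
ft_force: [0.9, 0.4, 1.3]
gripper_width: 0.0344
```

>>> drive_tool(deltas=[[[0.043,0.003,-0.025],[0,0,0.057]],[[0.044,-0.002,-0.025],[0,0,0.057]],[[0.043,-0.008,-0.025],[0,0,0.057]],[[0.042,-0.013,-0.025],[0,0,0.056]],[[0,0,0],[0,0,0]],[[0,0,0],[0,0,0]]])

```text
time_s: 9.93
position: [0.5046, -0.1147, 0.2275]
eef_rot: [-0.0, -0.507, 0.862, 0.0]
ft_force: [0.2, 0.9, -0.8]
gripper_width: 0.034
```

Run:
```python
from st import *
import pickle
w=ctrl.camera("wrist");pickle.dump((o,w),open("w4.pkl","wb"));cv2.imwrite("pics/w4.png",w["color"][:,:,::-1])
```

```text
t 9.925 p [ 0.5046 -0.1147  0.2275] Ftool [-0.9  0.3  0.8] ang 237.40308750577623 r 0.157 yaw -119.1 w 0.034027949092017284
```

View pics/w4.png

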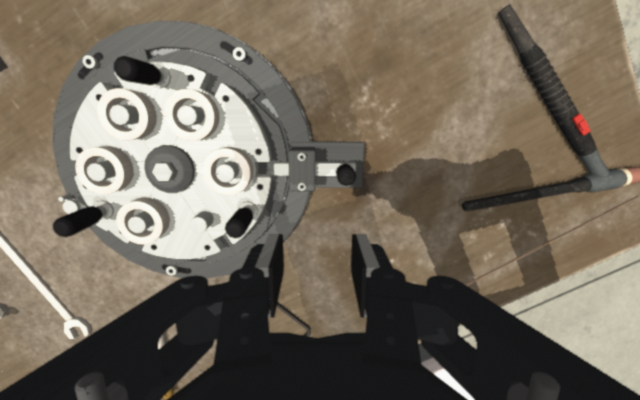

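The slot at about (258,170) now lines up with the bolt at about (278,169). The knob is at (346,174) and the hub at (166,170).

```bash
cat > m.py <<'E'
from h import *
import pickle,sys
def meas(f):
    o,w=pickle.load(open(f,"rb"));p,R=pose(o);T=np.eye(4);T[:3,:3]=R;T[:3,3]=p;M=T@w["hand_eye"];K=w["intrinsics"]
    def r(u,z):
        d=M[:3,:3]@np.linalg.inv(K)@[u[0],u[1],1];return M[:3,3]+d*(z-M[2,3])/d[2]
    return o,w,r
E
python3 - <<'E'
from m import *
o,w,r=meas("w4.pkl")
im=w["color"];m=(im.max(2)<60).astype(np.uint8);m[:, :330]=0;m[:,370:]=0;m[:155]=0;m[200:]=0
k,l,s,cc=cv2.connectedComponentsWithStats(m);i=1+s[1:,4].argmax();print(s[i],cc[i])
c=np.array([.5892,.0176])
for n,u,z in [("hub",(166,170),.06),("bolt",(278,169.5),.05),("rear",(324,172),.05),("screws",(301.5,172),.062),("knob c",cc[i],.073),("slot",(258,170),.048)]:
    q=r(u,z)[:2];v=q-c;print(n,q.round(4),np.degrees(np.arctan2(v[1],v[0])).round(1)%360,np.linalg.norm(v).round(4))
cv2.imwrite("pics/w4c.png",cv2.resize(im[130:210,230:370,::-1],None,fx=5,fy=5,interpolation=2))
E
```

```text
[337 161  32  35 661] [353.3903177  177.45990923]
hub [0.5906 0.0166] 326.0 0.0017
bolt [ 0.5341 -0.0823] 241.1 0.1141
rear [ 0.5079 -0.1237] 240.1 0.163
screws [ 0.5213 -0.1044] 240.9 0.1397
knob c [ 0.493  -0.1482] 239.9 0.1917
slot [ 0.5438 -0.063 ] 240.6 0.0925
```

View pics/w4c.png

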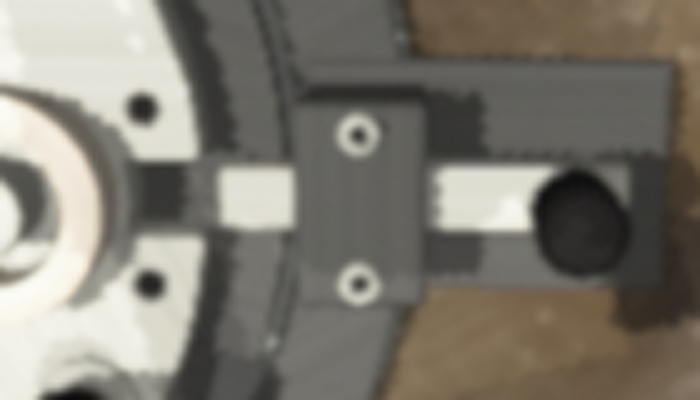

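The bolt (crop rows 165–231) lies centred in the slot (162–236), and the knob centre is at crop (580,223).

Run:
```python
from m import *
o,w,r=meas("w4.pkl");k=r((346,174.6),.076);print(k,np.linalg.norm(k[:2]-[.59,.017]))
u=np.array([np.cos(np.radians(240.7)),np.sin(np.radians(240.7))])
print("theory",np.array([.5895,.0173])+.187*u)
from st import p,R
t=(k[:2]+np.array([.5895,.0173])+.187*u)/2;print(t)
plan(p,R,[((*t,.19),-119.3,2),((*t,.071),-119.3,6)])
```

```text
[ 0.49976103 -0.1431826   0.076     ] 0.18385194338635438
theory [ 0.49798548 -0.14577695]
t 9.975 p [ 0.5046 -0.1146  0.2274] Ftool [ 0.4  0.2 -0.3] ang 237.38926111585366 r 0.157 yaw -119.1 w 0.034122664302785
[ 0.49887326 -0.14447978]
[[[0.058,-0.019,0.075],[0.0,0.0,0.001]],[[0.057,-0.019,0.075],[0.0,0.0,0.001]],[[0.0,0,0.079],[0.0,0.0,0]],[[0.0,0,0.08],[0.0,0.0,0]],[[0.0,0,0.079],[0.0,0.0,0]],[[0.0,0,0.079],[0.0,0.0,0]],[[0.0,-0.001,0.079],[0.0,0.0,0]],[[0.0,0.0,0.08],[0.0,0.0,0]]]
```

>>> drive_tool(deltas=[[[0.058,-0.019,0.075],[0,0,0.001]],[[0.057,-0.019,0.075],[0,0,0.001]],[[0,0,0.08],[0,0,0]],[[0,0,0.08],[0,0,0]],[[0,0,0.08],[0,0,0]],[[0,0,0.08],[0,0,0]],[[0,0,0.08],[0,0,0]],[[0,0,0.07],[0,0,0]]])

```text
time_s: 10.98
position: [0.4988, -0.1442, 0.0718]
eef_rot: [-0.0, -0.505, 0.863, 0.0]
ft_force: [-0.6, 1.1, -0.6]
gripper_width: 0.034
```

>>> drive_tool(deltas=[[[0,0,0],[0,0,0]],[[-0.016,0,0],[0,0,0]],[[-0.01,0,0],[0,0,0]],[[-0.01,0,0],[0,0,0]],[[-0.01,0,0],[0,0,0]],[[0,0,0],[0,0,0]]])

```text
time_s: 11.72
position: [0.505, -0.1347, 0.073]
eef_rot: [0.0, -0.504, 0.864, -0.0]
ft_force: [-0.5, -0.2, 0.4]
gripper_width: 0.034
```

```bash
python3 st.py
```

```text
t 11.725 p [ 0.505  -0.1347  0.073 ] Ftool [ 0.4  0.3 -0.4] ang 241.05889653682704 r 0.1741 yaw -119.5 w 0.033988070371688654
```

>>> drive_tool(deltas=[[[-0.008,0,0],[0,0,0]],[[-0.008,0,0],[0,0,0]],[[-0.008,0,0],[0,0,0]]])

```text
time_s: 12.1
position: [0.5078, -0.1296, 0.0728]
eef_rot: [0.0, -0.504, 0.864, -0.0]
ft_force: [-0.7, -2.3, 2.8]
gripper_width: 0.0341
```

>>> drive_tool(deltas=[[[-0.008,0,0],[0,0,0]],[[-0.006,0,0],[0,0,0]]])

```text
time_s: 12.35
position: [0.5095, -0.1264, 0.0728]
eef_rot: [0.0, -0.504, 0.864, -0.0]
ft_force: [-1.2, -3.6, 2.2]
gripper_width: 0.0342
```

```bash
python3 st.py
```

```text
t 12.35 p [ 0.5095 -0.1264  0.0728] Ftool [ 3.8 -0.7 -2.2] ang 241.0278525075372 r 0.1646 yaw -119.5 w 0.034225927623868196
```

Sliding at about drag force. I continue in small steps until the end stop.

>>> drive_tool(deltas=[[[-0.006,0,0],[0,0,0]],[[-0.006,0,0],[0,0,0]]])

```text
time_s: 12.6
position: [0.5109, -0.1238, 0.0728]
eef_rot: [0.0, -0.504, 0.864, -0.0]
ft_force: [0.6, -3.2, 2.4]
gripper_width: 0.0344
```

>>> drive_tool(deltas=[[[-0.006,0,0],[0,0,0]],[[0,0,0],[0,0,0]]])

```text
time_s: 12.85
position: [0.5115, -0.1224, 0.0727]
eef_rot: [-0.0, -0.504, 0.864, 0.0]
ft_force: [-1.0, -1.8, 0.9]
gripper_width: 0.0341
```

>>> drive_tool(deltas=[[[-0.006,0,0],[0,0,0]],[[0,0,0],[0,0,0]]])

```text
time_s: 13.1
position: [0.5118, -0.122, 0.0727]
eef_rot: [-0.001, -0.504, 0.864, -0.0]
ft_force: [-2.9, -8.2, 2.7]
gripper_width: 0.0345
```

```bash
python3 st.py
```

```text
t 13.1 p [ 0.5118 -0.122   0.0727] Ftool [ 8.6 -1.5 -2.7] ang 240.97906366682588 r 0.1596 yaw -119.4 w 0.03448366846174663
```

>>> drive_tool(deltas=[[[-0.005,0,0],[0,0,0]],[[0,0,0],[0,0,0]]])

```text
time_s: 13.35
position: [0.5119, -0.1217, 0.0727]
eef_rot: [-0.001, -0.504, 0.863, -0.0]
ft_force: [-5.3, -14.3, 2.7]
gripper_width: 0.0344
```

>>> drive_tool(deltas=[[[0.012,0,0],[0,0,0]],[[0.014,0,0],[0,0,0]],[[0.014,0,0],[0,0,0]],[[0,0,0],[0,0,0]],[[0,0,-0.12],[0,0,0]],[[0,0,-0.2],[0,0,0]],[[0,0,-0.2],[0,0,0]],[[0.02,-0.06,-0.1],[0,0,0]]])

```text
time_s: 14.35
position: [0.5193, -0.1403, 0.2307]
eef_rot: [0.001, -0.504, 0.864, -0.001]
ft_force: [1.0, -0.2, -0.3]
gripper_width: 0.034
```

>>> drive_tool(deltas=[[[0,0,0],[0,0,0]],[[0,0,0],[0,0,0]]])

```text
time_s: 14.6
position: [0.5177, -0.1402, 0.2266]
eef_rot: [-0.001, -0.504, 0.864, 0.001]
ft_force: [-0.7, -0.4, -0.8]
gripper_width: 0.034
```

Run:
```python
from st import *
import pickle
w=ctrl.camera("wrist");pickle.dump((o,w),open("w5.pkl","wb"))
cv2.imwrite("pics/w5.png",cv2.resize(w["color"][0:270,40:440,::-1],None,fx=2,fy=2,interpolation=2))
```

```text
t 14.6 p [ 0.5177 -0.1402  0.2266] Ftool [0.7 0.4 0.8] ang 245.61615690678087 r 0.1732 yaw -119.5 w 0.03401791015403386
```

View pics/w5.png

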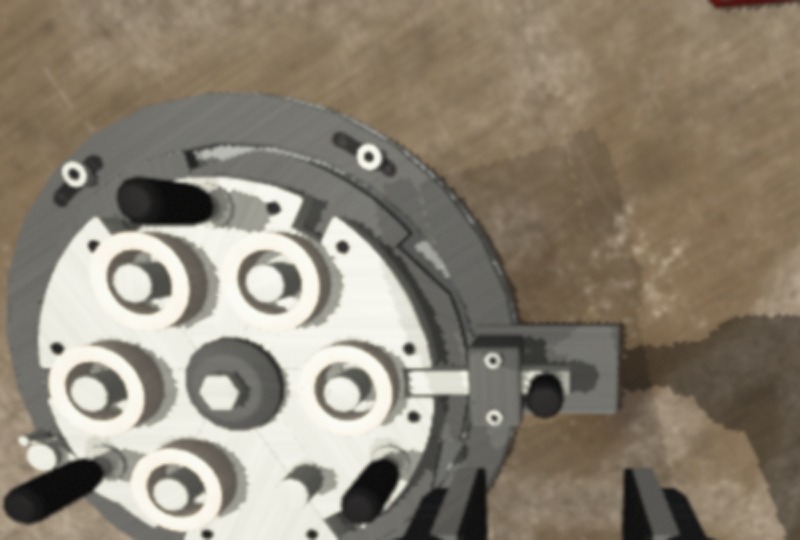

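The bolt sits in the slot (crop about 408–468, 382), the knob at (545,395) is right up to the guide block, and the gripper is clear. I hand the job in.

```bash
python3 -c "
from cell import ctrl
print(ctrl.finish_job())"
```

```text
the job is handed in; nothing more can be done
None
```

The next ring is in place: the table is indexed and seated on the pawl, and the lock bolt is home in its slot. I handed the job in at about 14.6 s with the gripper clear of everything.

- **Turning:** I pushed post_front about 31° anticlockwise, until the tooth had passed the pawl. I did not go on towards a further tooth.
- **Seating:** I drew the table back until it stopped firmly, pressing with about 25 N at the post. That is inside the 13–41 N band.
- **Locking:** I slid the bolt in at about 4 N. It stopped where full travel was expected and held against a check push of about 15 N.

The last wrist picture shows the bolt inside the slot and the knob against the guide block, and the arm was reading no contact force. No check failed or disagreed. I judged the pawl drop from one coarse side picture and the firm stop on drawing back, and did not measure its angle. I did not touch the loose things, but I took no closing picture of all of them.

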